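# Open the lens case with the opener and hold the lens barrel seated in the V-block

### The arm

A 6-joint arm with a two-finger parallel gripper is mounted at the origin on a cart in front of the work surface, level with it; the furniture and walls round the work are solid. World frame = base frame: x ahead of the robot, y to its left, z up, the work surface at z = 0. Lengths are in m, angles in rad, forces in N, time in s.
With the tool pointing down it reaches from about 0.35 to 0.975 m from the base axis. Payload 7.1 kg.
Tool frame: the origin (TCP) lies midway between the tips of the shut fingers; the grasp point (between the pads) lies 19 mm behind it; z points along the fingers, x is the direction in which the jaws open and shut, and the axes are right-handed (so a half turn about z gives the same grasp; the last joint's range is limited). The gripper opens to 88 mm and grips with 3 to 60 N. Pads are 20 mm wide; open, the fingers measure 115 mm over their backs; the gripper's body (75 mm by 178 mm) begins 61 mm behind the grasp point.
Start: joints at [-1.146, 0.423, 1.63, -0, 1.089, -0.019], TCP at [0.268, -0.564, 0.223] pointing down, gripper open.
Joint ranges: [-3, 3], [-0.9, 2.11], [0.09, 2.58], [-1.31, 4.45], [0.11, 2.69], [-2.54, 2.54]. Speed limits (rad/s): [2.39, 2.39, 3.01, 3.14, 3.14, 3.14].

### API

Orientations are given as a unit quaternion [w, x, y, z].
In Python, from station import move_pose, movel, movej, command_gripper, wait, inverse_kinematics, read_camera, camera_info, MotionError, job_done, get_time, get_joint_pos, get_qvel, get_effort, get_tcp_pos, get_ee_rot, get_ft_force, get_ft_torque, get_grip_width gives the robot as it stands. Calls block until the motion is done:
- move_pose(position, orientation): joint-space move of the TCP to a pose.
- movel(position, frame=None, v=0.15, until_force=None): straight line of the TCP; frame=None keeps the orientation; v is the mean speed in m/s. With until_force (N) it stops when the force on the tool has changed by that much, and returns True; else False.
- movej(angles): joint-space move.
- command_gripper(opening): opening from 0.0 (shut) to 1.0 (fully open); the grip force is fixed at half the most; returns when the fingers have stopped.
- wait(seconds).
- inverse_kinematics(position, orientation): joint angles nearest the present ones, or None.
- read_camera(name): name is "scene" or "top" or "wrist"; returns the picture (400x640x3 uint8, red, green, blue); there is no depth.
- camera_info(name): a dict with "intrinsics" (3x3 intrinsics, pixels), "T" (4x4, takes a point from camera to world coordinates); the wrist camera has in their place "tool_from_camera" (4x4, takes a point from camera to tool coordinates, whose origin is the TCP and whose axes are the tool frame's). Camera axes: x right, y up, looking along -z (the intrinsics and any distortion apply to the point x, -y, -z); pixel columns grow to the right and rows downward; lengths in m; the calibration is good to about 2 mm. A picture is of the moment at which its call begins: read the wrist's pose just before it. camera_info takes no time and is no camera call.
A pose or a line that the arm cannot do raises MotionError and nothing moves.
- job_done(): hands the job in, once; it reports no verdict.
Readings, each from a call of its own:
- get_time(): time.
- get_joint_pos(): joint angles.
- get_qvel(): joint speeds.
- get_effort(): joint torques, N m.
- get_tcp_pos(): TCP position.
- get_ee_rot(): TCP orientation.
- get_ft_force(): force on the tool from outside, world axes, zero at the start.
- get_ft_torque(): the same for the moment, N m.
- get_grip_width(): opening from 0.0 (shut) to 1.0 (fully open).
Only numpy, scipy, OpenCV 4.12 (cv2) and the standard library are available. Lean on these libraries where they do the work, as an engineer would, in place of code of your own. Each camera call takes 0.05 s, during which the arm holds its last target.

### The job

Take the orange-handled opener, push its thin blade into the slit under the front of the white lens case's hood and lever the hood up until it falls fully open (the gripper itself must not push the hood), then lay the opener down on the worktop. Take the black lens barrel out of the case and seat it lengthwise, centred, in the V-block, resting on both sloping flanks. Finish while still holding it there, pressed down gently with 10 to 15 N and bearing on both flanks; do not let go, and leave the bystanding things where they are.

Things in the scene. Friction and masses are not known exactly. Their poses are not given: they have to be found in the camera images.
- opener: Pry tool lying flat: orange handle 90 long x 14 wide x 18 high, then a steel blade 3 thick and 20 wide in the middle of the handle's height (z 7.5 to 10.5). Origin: underside of the handle at the middle of its length. x points along the tool to the blade, whose end is 119 from the origin; the blade stands free from 47 to 119. 60 g. Grip the handle across its 14 mm.
- opener_tip (a point): Middle of the blade's end, at mid-thickness; 119 mm ahead of and 9 mm above the opener's origin; same axes.
- case: Fixed lens case: grey base 100 (x) x 160 (y) x 30 high, white hood 104 x 160 x 52 on it, hinged at the back. Origin: centre of the underside; front faces -x. A slit z 30 to 43 runs along the front below the hood's front wall, with 28 mm free behind the wall. Inside, the barrel lies along y at x = -10, axis 56 above the worktop, on two saddles 46 x 12 at y = +-45, up to z = 47.
- case_lid (a joint): Hood angle, rad: 0 shut, 1.9 fully open (stop). It moves easily (80 g, damped, light opening spring): below about 0.6 it falls shut, beyond about 0.8 it swings open by itself and stays, once the blade no longer catches it (a blade pulled straight back along the wall can drag it; first lower the blade clear).
- case_lip (a point): On the hood: middle of the lower edge of its front wall (4 mm thick), the edge that the blade lifts; moves with the hood. Shut, it is 52 in front of the case's centre and 43 above the worktop.
- case_hinge (a point): Middle of the hood's hinge line, at the back of the case: x = +50, z = 32 in the case frame; the line runs along the case's y.
- barrel: Lens barrel: black cylinder 32 mm diameter, 120 long, with brass rings and glass ends; 0.13 to 0.23 kg. Origin on its axis at mid-length, x along its axis; both ends are alike. It starts in the case under the hood.
- vblock: V-block fixed to the worktop: aluminium base plate 136 (x) x 72 (y) x 8, on it two dark 90-degree V uprights, each 20 long (|x| 38 to 58), 56 wide, 48 high, with a 76 mm gap between them, open to both sides, for the fingers. The groove runs along x. Origin: centre of the plate's underside.
- v_left: The two flanks on the +y side of the V-block; they slope at 45 degrees. Its origin and axes are those of the V-block.
- v_right: The two flanks on the -y side of the V-block; as v_left. (Between the lens case and the V-block a white bench instrument, about 0.24 m wide and 0.21 m high, stands fixed on the worktop from 0.48 m ahead of the robot on; carry things round it on the robot's side, or over it.)
- v_seat (a point): Where the barrel's centre lies when fully seated: 52 above the worktop, over the middle of the V-block; x along the groove.
- tape_roll: Bystander: pink roll of tape 52 x 52 x 22, origin under its centre.
- amber_bottle: Bystander: brown bottle 58 x 58 x 115, origin under its centre.
- dishes: Bystander: round stack of dishes 82 x 82 x 22, origin under its centre.
- timer: Bystander: white kitchen-type timer 47 x 68 x 66, origin under its centre.

How it is judged:
By the outcome, as a careful person would: the job done as asked, in the order asked, and still so for the second after the job is handed in, while the arm keeps its last pose, push and grip.
It also fails if it takes over 72 s, if anything falls off the work surface, if the arm or the gripper's body presses on something with over 40 N, if the wrist force passes 120 N, or if a joint passes its speed limit or range.

## Working session

There is one attempt and no reset: what is moved stays moved. The work goes in short steps, each a Python script; the robot and the scene stay as the last script left them, time stands still between calls to the robot, and variables do not carry over. Pictures are saved under pics/ and viewed, and the job is handed in when it is done.

```bash
ls; mkdir -p pics
python3 - <<'E'
from station import *
import cv2
for n in ("scene","top","wrist"):
    im=read_camera(n); cv2.imwrite(f"pics/{n}0.png",im[:,:,::-1])
    i=camera_info(n); print(n,{k:(v.round(4).tolist() if hasattr(v,'round') else v) for k,v in i.items()})
print(get_time(),get_tcp_pos(),get_ee_rot(),get_ft_force(),get_grip_width())
E
```

```text
pics
scene {'intrinsics': [[432.9305, 0.0, 321.7169], [0.0, 432.9305, 200.7663], [0.0, 0.0, 1.0]], 'T': [[-0.5645, 0.4326, -0.703, -0.408], [-0.8255, -0.297, 0.48, 0.808], [-0.0011, 0.8513, 0.5247, 0.7958], [0.0, 0.0, 0.0, 1.0]]}
top {'intrinsics': [[444.3642, 0.0, 316.6995], [0.0, 444.3642, 195.3169], [0.0, 0.0, 1.0]], 'T': [[-0.0301, 0.9916, -0.1256, 0.3847], [-0.9995, -0.0301, 0.0014, 0.1089], [-0.0024, 0.1256, 0.9921, 1.5784], [0.0, 0.0, 0.0, 1.0]]}
wrist {'intrinsics': [[325.8875, 0.0, 319.8576], [0.0, 325.8875, 203.3243], [0.0, 0.0, 1.0]], 'tool_from_camera': [[1.0, -0.0001, 0.0012, 0.0003], [0.0002, -0.9703, -0.2418, -0.0658], [0.0012, 0.2418, -0.9703, -0.1631], [0.0, 0.0, 0.0, 1.0]]}
0.15 [ 0.26820727 -0.56407245  0.22209288] [-3.13014902e-04  8.45401337e-01 -5.34131310e-01 -4.75081938e-04] [-0.31803563  0.49830411  0.32513041] 1.0019627085622567
```

View pics/scene0.png

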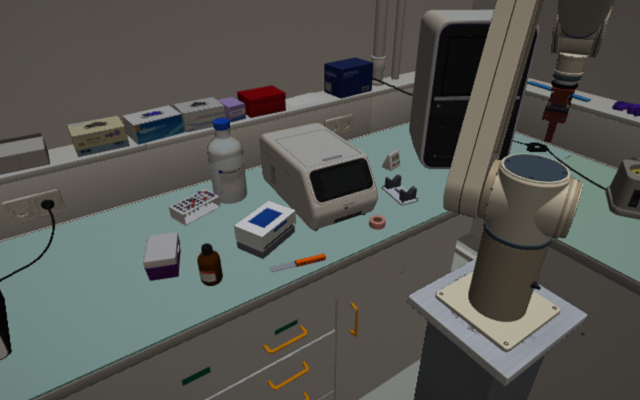

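View pics/top0.png

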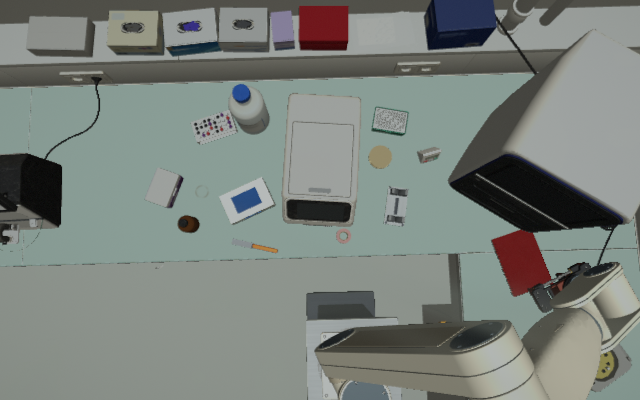

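View pics/wrist0.png

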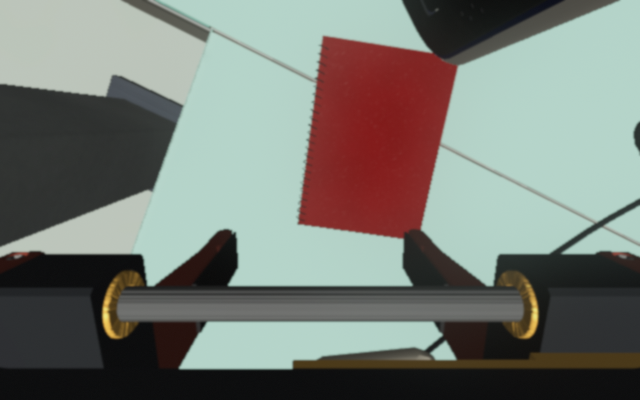

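The top view shows the opener at about (255,246), its orange handle on the right and its blade pointing left. The case with the blue label is at (247,201), the instrument at (320,160), the V-block at (397,205) and the tape at (343,236). The bottle is at (188,224). The wrist view shows only the red notebook. Next I'll enlarge the views and measure.

```bash
cat > h.py <<'E'
from station import *
import numpy as np, cv2
from scipy.spatial.transform import Rotation as R
def cam(n,T=None):
    i=camera_info(n)
    return np.array(i['intrinsics']), np.array(i['T']) if T is None else T
def ray(n,u,v,T=None):
    K,T=cam(n,T); d=np.array([(u-K[0,2])/K[0,0],-(v-K[1,2])/K[1,1],-1.]); return T[:3,3],T[:3,:3]@d
def onz(n,u,v,z,T=None):
    o,d=ray(n,u,v,T); return o+d*(z-o[2])/d[2]
def proj(n,P,T=None):
    K,T=cam(n,T); p=T[:3,:3].T@(np.asarray(P)-T[:3,3]); return np.array([K[0,0]*p[0]/-p[2]+K[0,2],K[1,1]*-p[1]/-p[2]+K[1,2]])
def q2R(q): return R.from_quat([q[1],q[2],q[3],q[0]]).as_matrix()
def R2q(M):
    q=R.from_matrix(M).as_quat(); return [q[3],q[0],q[1],q[2]]
def wristT():
    T=np.eye(4);T[:3,:3]=q2R(get_ee_rot());T[:3,3]=get_tcp_pos()
    return T@np.array(camera_info('wrist')['tool_from_camera'])
def down(yaw):  # tool x axis at yaw, z down
    c,s=np.cos(yaw),np.sin(yaw); return np.array([[c,s,0],[s,-c,0],[0,0,-1.]])
E
python3 - <<'E'
import cv2
t=cv2.imread('pics/top0.png');s=cv2.imread('pics/scene0.png')
cv2.imwrite('pics/topc.png',cv2.resize(t[140:260,170:290],None,fx=5,fy=5,interpolation=cv2.INTER_CUBIC))
cv2.imwrite('pics/topd.png',cv2.resize(t[130:250,330:450],None,fx=5,fy=5,interpolation=cv2.INTER_CUBIC))
cv2.imwrite('pics/sc.png',cv2.resize(s[170:290,190:350],None,fx=5,fy=5,interpolation=cv2.INTER_CUBIC))
E
```

```text
(no output)
```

View pics/topc.png

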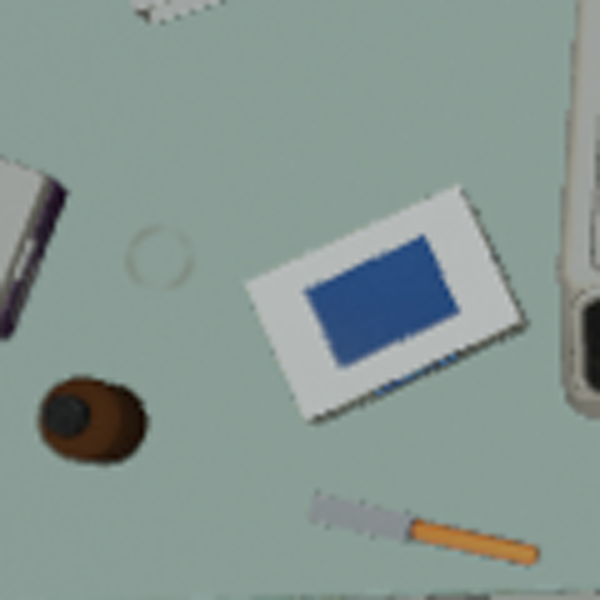

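View pics/topd.png

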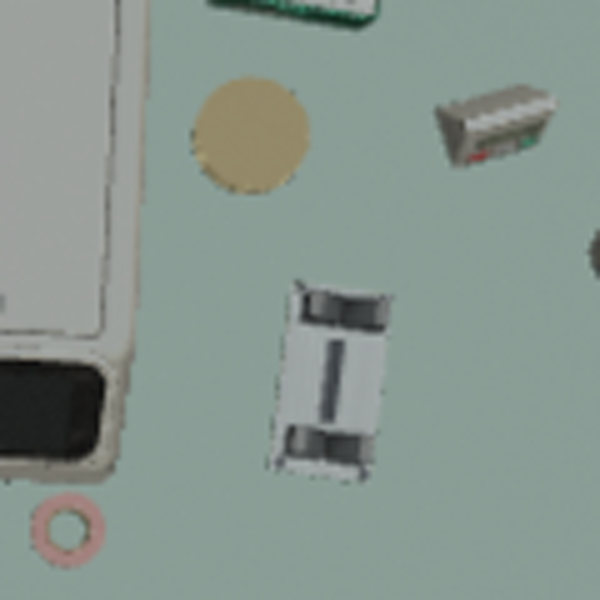

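View pics/sc.png

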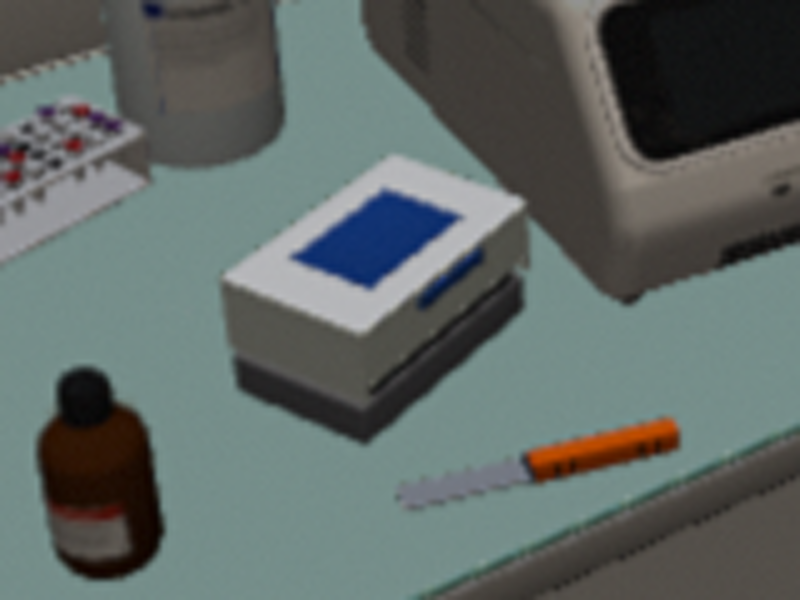

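The enlarged views show the hood's four top corners in topc, at (248,284), (460,185), (525,323) and (312,422). The slit side faces the robot. In topd the V-block plate has corners near (297,285), (393,297), (365,480) and (277,466). I'll measure these with masks.

Run:
```python
from h import *
t=cv2.imread('pics/top0.png'); hsv=cv2.cvtColor(t,cv2.COLOR_BGR2HSV)
f=lambda X,Y,ox,oy:((X+.5)/5-.5+ox,(Y+.5)/5-.5+oy)
pts=[(248,284),(460,185),(525,323),(312,422)]
W=np.array([onz('top',*f(*p,170,140),0.082) for p in pts]);print('hood',W.round(4).tolist())
print('sizes',[np.linalg.norm(W[i]-W[(i+1)%4]).round(4) for i in range(4)],W.mean(0))
# blue label
m=cv2.inRange(hsv,(105,120,60),(125,255,255)); n,l,s,c=cv2.connectedComponentsWithStats(m)
for i in range(1,n):
    if s[i,4]>150 and 200<c[i][0]<300: 
        print('blue',s[i],c[i],onz('top',*c[i],.082)); 
        r=cv2.minAreaRect(cv2.findContours((l==i).astype('uint8'),0,1)[0][0]);b=cv2.boxPoints(r)
        print([onz('top',*p,.082).round(4).tolist() for p in b])
m=cv2.inRange(hsv,(5,120,100),(22,255,255)); m[:230]=0;m[260:]=0
n,l,s,c=cv2.connectedComponentsWithStats(m);
for i in range(1,n):
    if s[i,4]>30: print('orange',s[i],c[i],onz('top',*c[i],.018)); r=cv2.minAreaRect(np.argwhere(l==i)[:,::-1].astype(np.float32));print(r)
for nm,p in dict(bt=(312,508),bt0=(316,491),bt1=(310,522),hend=(540,553),hjoin=(411,531)).items(): print(nm,onz('top',*f(*p,170,140),.0105 if nm[0]=='b' else .018).round(4))
pts=[(297,285),(393,297),(365,480),(277,466)]
V=np.array([onz('top',*f(*p,330,130),0.008) for p in pts]);print('V',V.round(4).tolist(),[np.linalg.norm(V[i]-V[(i+1)%4]).round(4) for i in range(4)],V.mean(0))
m=cv2.inRange(t,(0,0,0),(110,110,110));
for nm,p,z in (('tape',(68,530),.02),('dishes',(252,133),.022),('instr base fr',(110,480),.02),('instr top r',(148,10),.2),('instr fr',(130,380),.15)): print(nm,onz('top',*f(*p,330,130),z).round(3))
print('bottle',onz('top',*f(65,415,170,140),.115).round(3))
```

```text
hood [[0.5806, 0.4378, 0.082], [0.6443, 0.2928, 0.082], [0.5483, 0.2502, 0.082], [0.4856, 0.3949, 0.082]]
sizes [np.float64(0.1583), np.float64(0.1051), np.float64(0.1577), np.float64(0.1043)] [0.56468042 0.34392362 0.082     ]
blue [232  84  18  19 254] [240.88582677  92.90551181] [0.94320542 0.36099878 0.082     ]
[[0.9594, 0.4011, 0.082], [0.9848, 0.349, 0.082], [0.9257, 0.3216, 0.082], [0.9005, 0.3735, 0.082]]
blue [232 187  29  25 419] [246.17899761 199.60143198] [0.56685969 0.34628556 0.082     ]
[[0.5761, 0.3969, 0.082], [0.6096, 0.3185, 0.082], [0.5573, 0.2959, 0.082], [0.5241, 0.374, 0.082]]
orange [252 244  26   9  92] [264.41304348 248.02173913] [0.4026586  0.29456022 0.018     ]
((264.48822021484375, 248.0529327392578), (25.272401809692383, 3.579352855682373), 12.52880573272705)
bt [0.43   0.4089 0.0105]
bt0 [0.4418 0.406  0.0105]
bt1 [0.4202 0.4104 0.0105]
hend [0.3937 0.2487 0.018 ]
hjoin [0.4117 0.3385 0.018 ]
V [[0.6071, -0.1522, 0.008], [0.5964, -0.2202, 0.008], [0.4667, -0.1932, 0.008], [0.4785, -0.1316, 0.008]] [np.float64(0.0688), np.float64(0.1325), np.float64(0.0627), np.float64(0.1303)] [ 0.53717408 -0.17430343  0.008     ]
tape [0.437 0.018 0.02 ]
dishes [ 0.716 -0.123  0.022]
instr base fr [ 0.471 -0.012  0.02 ]
instr top r [ 0.76  -0.034  0.2  ]
instr fr [ 0.528 -0.018  0.15 ]
bottle [0.493 0.551 0.115]
```

Checks against the given sizes:
- **Hood:** 0.158 × 0.105 measured, against 0.160 × 0.104 given.
- **Handle:** 92 mm measured, against 90 mm given.
- **Case:** centre about (0.565, 0.344), yaw about 23.7°.
- **V-block:** about (0.537, -0.175), yaw about -10°.

I'll swing round on the robot's side of the instrument and look with the wrist camera.

Run:
```python
from h import *
yaw=np.deg2rad(-12.8)
move_pose([0.24,-0.36,0.38],R2q(down(np.deg2rad(-50)))); print(get_time())
move_pose([0.43,0.02,0.38],R2q(down(np.deg2rad(-20)))); print(get_time())
move_pose([0.415,0.30,0.20],R2q(down(yaw))); print(get_time(),get_joint_pos(),get_tcp_pos())
T=wristT(); im=read_camera('wrist'); cv2.imwrite('pics/w1.png',im[:,:,::-1]); np.save('w1T.npy',T)
```

```text
1.1667
2.7333
3.9917 [ 6.01106939e-01  2.87461470e-01  1.89552334e+00 -3.04685938e-04
  9.57467311e-01  8.25632804e-01] [0.41581653 0.29948739 0.20067237]
```

View pics/w1.png

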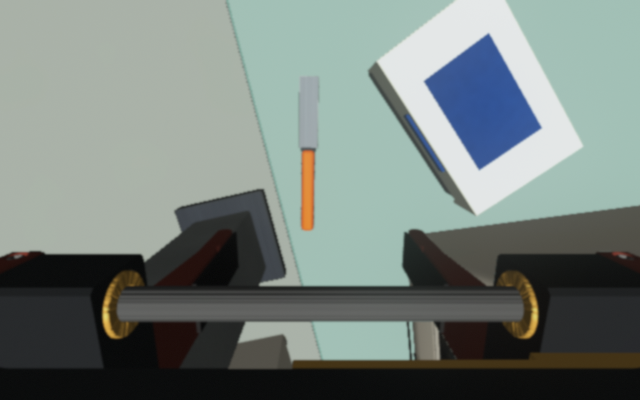

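The wrist view shows the opener upright in the picture: handle end (307,229), joint (308,150), blade end (310,77). The hood's near corners are at (372,68), (476,213) and (582,146).

Run:
```python
from h import *
T=np.load('w1T.npy'); t=cv2.imread('pics/w1.png'); hsv=cv2.cvtColor(t,cv2.COLOR_BGR2HSV)
m=cv2.inRange(hsv,(5,120,100),(22,255,255)); m[:130]=0; m[240:]=0;m[:,:290]=0;m[:,330:]=0
r=cv2.minAreaRect(np.argwhere(m)[:,::-1].astype(np.float32)); b=cv2.boxPoints(r); print(r)
P=[onz('wrist',*p,.018,T)[:2].round(4).tolist() for p in b]; print(P)
print('c',onz('wrist',*r[0],.018,T).round(4))
e=onz('wrist',307.3,230,.018,T);j=onz('wrist',308,150,.018,T);tip=onz('wrist',310.5,77,.0105,T);print(e,j,tip,np.linalg.norm(e-j),np.linalg.norm(tip-e))
# blue label + hood corners
m=cv2.inRange(hsv,(105,120,60),(125,255,255)); n,l,s,c=cv2.connectedComponentsWithStats(m); i=1+np.argmax(s[1:,4])
r=cv2.minAreaRect(np.argwhere(l==i)[:,::-1].astype(np.float32)); cor=cv2.approxPolyDP(cv2.findContours((l==i).astype('uint8'),0,1)[0][0],8,True)[:,0]
print('label',cor.tolist()); L=np.array([onz('wrist',*p,.082,T) for p in cor]);print(L.round(4).tolist(),L.mean(0))
H=np.array([onz('wrist',*p,.082,T) for p in ((372,66),(476,213.5),(583,146.5))]);print('hood',H.round(4).tolist(),[np.linalg.norm(H[k+1]-H[k]) for k in (0,1)], (H[0]+H[2])/2)
d=H[0]-H[1];print('y yaw',np.degrees(np.arctan2(d[1],d[0])))
d=H[2]-H[1];print('x yaw',np.degrees(np.arctan2(d[1],d[0])))
```

```text
((307.5, 189.5), (79.0, 11.0), 90.0)
[[0.4061, 0.3403], [0.4173, 0.3377], [0.3975, 0.2528], [0.3856, 0.2555]]
c [0.4019 0.2978 0.018 ]
[0.39103893 0.25309072 0.018     ] [0.41222347 0.33888054 0.018     ] [0.4313295  0.40945545 0.0105    ] 0.08836672470618703 0.1616462458299531
label [[488, 35], [426, 81], [479, 167], [539, 127]]
[[0.575, 0.3992, 0.082], [0.5223, 0.3761, 0.082], [0.5567, 0.2962, 0.082], [0.6096, 0.3187, 0.082]] [0.56591443 0.34754501 0.082     ]
hood [[0.4815, 0.3971, 0.082], [0.5496, 0.2549, 0.082], [0.6451, 0.294, 0.082]] [np.float64(0.15765247235409077), np.float64(0.10321976011737907)] [0.56331487 0.34555738 0.082     ]
y yaw 115.58015930219676
x yaw 22.243194558940807
```

The two views agree within about 3 mm. Next I'll grasp the opener.

Run:
```python
from h import *
oy=np.deg2rad(76.3); M=down(oy-np.pi/2); p=np.array([.4017,.295])-.012*np.array([np.cos(oy),np.sin(oy)])
command_gripper(0.5)
move_pose([*p,0.05],R2q(M))
print(movel([*p,0.0035],v=0.08,until_force=8), get_tcp_pos(),get_ft_force())
command_gripper(0.0); print(get_time(),get_grip_width(),get_grip_width()*88,get_ft_force())
movel([*p,0.10],v=0.15)
T=wristT(); im=read_camera('wrist'); cv2.imwrite('pics/w2.png',im[:,:,::-1]); np.save('w2T.npy',T)
print(get_time(),get_grip_width(),get_ft_force(),get_joint_pos())
```

```text
False [0.39898298 0.2834326  0.00356577] [-0.45485079 -0.69670416  0.06625585]
6.8333 0.1547954280804622 13.621997671080674 [-0.48700072 -0.24979734  3.21548763]
7.675 0.15393747256050977 [ 0.12529559 -0.2692868  -0.1774882 ] [ 5.93336616e-01  4.21328045e-01  2.00724393e+00 -1.32635538e-06
  7.14691621e-01  8.32458078e-01]
```

View pics/w2.png

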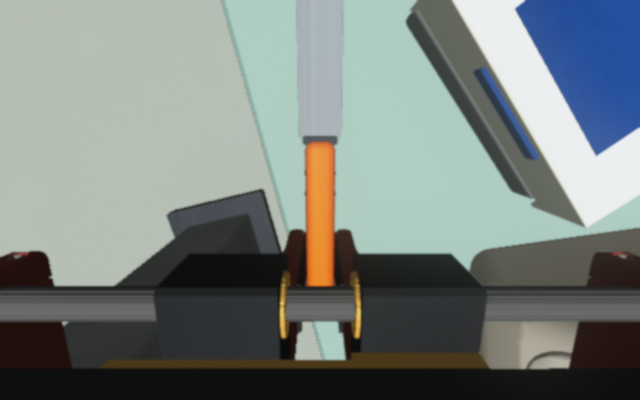

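The opener is held at 13.6 mm and lines up with the tool: handle axis at u≈320, handle front edge at v≈141. I'll measure where the opener sits in the grip, then position it in front of the slit.

Run:
```python
from h import *
T=np.load('w2T.npy')
tc=np.array([.39898,.28343]);a=np.deg2rad(76.3);x=np.array([np.cos(a),np.sin(a)]);n=np.array([-x[1],x[0]])
for nm,u,v,z in (('handle front',320,142.5,.1145),('blade l top',297,0,.107),('blade r top',342,0,.107),('blade l bot',299,130,.107),('blade r',341,130,.107)):
    w=onz('wrist',u,v,z,T)[:2]-tc; print(nm,(w@x).round(4),(w@n).round(4))
# pre-insertion
cy=np.deg2rad(23.5); c=np.array([.564,.345]); X=np.array([np.cos(cy),np.sin(cy)])
L=.131
pre=c+X*(-.052-.035-L); print(pre)
for z in (.0305,.12): print(inverse_kinematics([*pre,z],R2q(down(cy-np.pi/2))))
move_pose([*pre,0.10],R2q(down(cy-np.pi/2)))
movel([*pre,0.0310],v=0.12); print(get_time(),get_tcp_pos(),get_joint_pos())
T=wristT(); im=read_camera('wrist'); cv2.imwrite('pics/w3.png',im[:,:,::-1]); np.save('w3T.npy',T)
im=read_camera('scene'); cv2.imwrite('pics/s3.png',cv2.resize(im[170:290,190:350,::-1],None,fx=5,fy=5,interpolation=cv2.INTER_CUBIC))
```

```text
handle front 0.0563 -0.0
blade l top 0.1156 0.0098
blade r top 0.1156 -0.0094
blade l bot 0.0616 0.0098
blade r 0.0616 -0.0098
[0.3640809 0.2580727]
[ 5.89961182e-01  5.17573989e-01  2.11743401e+00 -4.44089210e-16
  5.06584657e-01  1.75060513e+00]
[ 5.89961182e-01  3.32291307e-01  2.08701097e+00 -4.44089210e-16
  7.22290377e-01  1.75060513e+00]
9.2833 [0.36433008 0.25822998 0.03116451] [ 5.89947741e-01  5.16301257e-01  2.11685890e+00 -1.28663380e-05
  5.08223396e-01  1.75037320e+00]
```

View pics/w3.png

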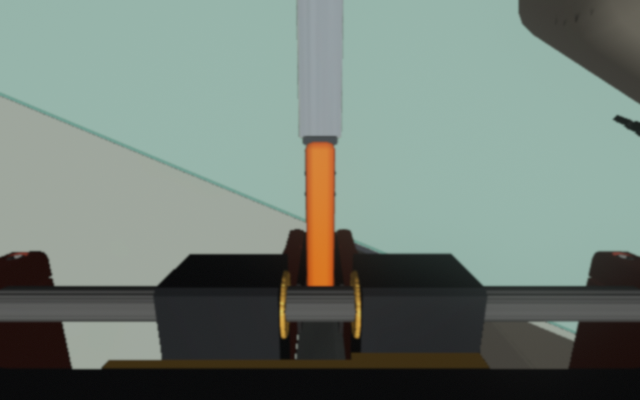

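View pics/s3.png

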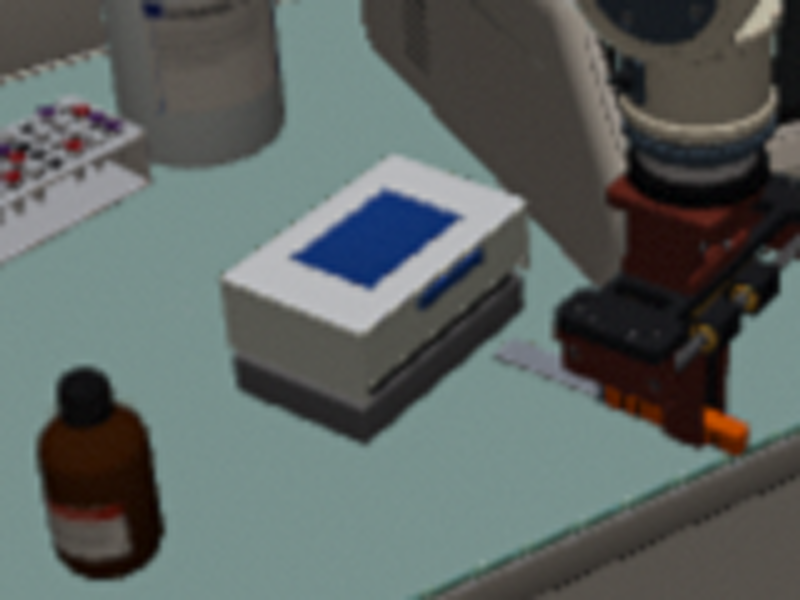

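The opener is centred on the slit's middle: the blade is level, its tip about 35 mm short of the wall, and it is at mid-slit height. I'll insert it with a force guard.

Run:
```python
from h import *
cy=np.deg2rad(23.5); c=np.array([.564,.345]); X=np.array([np.cos(cy),np.sin(cy)]); L=.1295
p=c+X*(-.027-L)
print(movel([*p,0.0310],v=0.08,until_force=5),get_time(),get_tcp_pos(),p,get_ft_force())
print((np.array(get_tcp_pos())[:2]-c)@X+L)
im=read_camera('scene'); cv2.imwrite('pics/s4.png',cv2.resize(im[170:290,190:350,::-1],None,fx=5,fy=5,interpolation=cv2.INTER_CUBIC))
```

```text
False 10.3 [0.41979888 0.28220005 0.03078814] [0.4204801  0.28259577] [ 0.87654258 -0.13001735 -0.59317367]
-0.02778251381961705
```

View pics/s4.png

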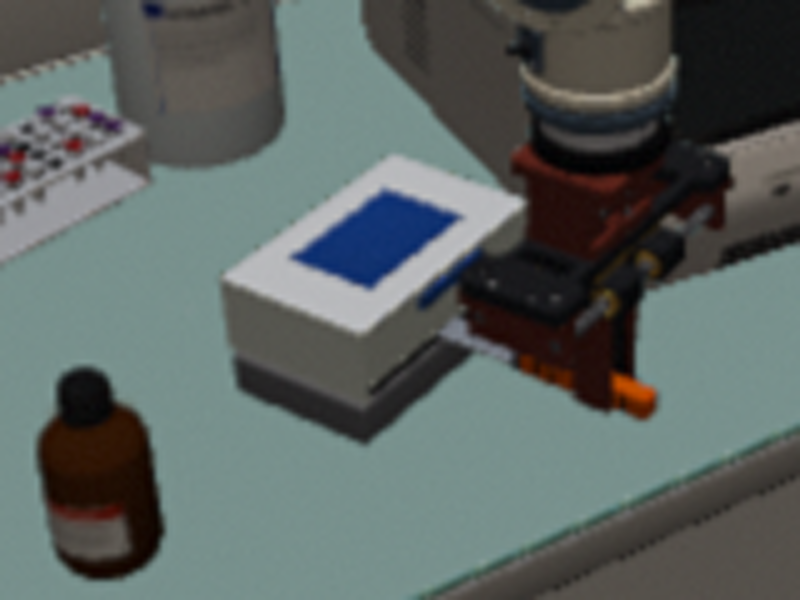

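The blade is in the slit by about 20 mm with no contact force. Next I'll lift along the lip's arc. The tip stays in front of the barrel (case x ≤ -30) until the blade is above it.

Run:
```python
from h import *
cy=np.deg2rad(23.5); c=np.array([.564,.345]); X=np.array([np.cos(cy),np.sin(cy)]); L=.1295
def go(tipx,ztop,v=0.1):
    p=c+X*(tipx-L); return movel([*p,ztop-.007],v=v,until_force=15)
go(-.0305,.040)
for th in (.1,.2,.3,.42,.55,.7,.85,1.0):
    cx=.050-(.098*np.cos(th)-.011*np.sin(th)); cz=.032+.098*np.sin(th)+.011*np.cos(th)
    tip=-.0305 if th<.4 else cx+.020
    r=go(tip,cz); print(th,round(tip,4),round(cz,4),r,np.round(get_ft_force(),2),round(get_time(),2))
    if r: break
    if th in (.3,1.0):
        im=read_camera('scene'); cv2.imwrite(f'pics/s5_{th}.png',cv2.resize(im[150:290,190:350,::-1],None,fx=4,fy=4,interpolation=cv2.INTER_CUBIC))
```

```text
0.1 -0.0305 0.0527 False [-0.11  0.43 -0.48] 10.88
0.2 -0.0305 0.0623 False [ 0.58  0.4  -0.19] 11.12
0.3 -0.0305 0.0715 False [-0.72 -0.03 -0.27] 11.38
0.42 -0.015 0.082 False [-0.19  0.43 -0.27] 11.76
0.55 -0.0078 0.0926 False [-0.47  1.03 -0.95] 12.03
0.7 0.0021 0.1035 False [ 0.6  0.3 -0.5] 12.33
0.85 0.0136 0.1129 False [ 0.33  0.12 -1.25] 12.63
1.0 0.0263 0.1204 False [-0.   -0.79 -0.56] 12.93
```

View pics/s5_0.3.png

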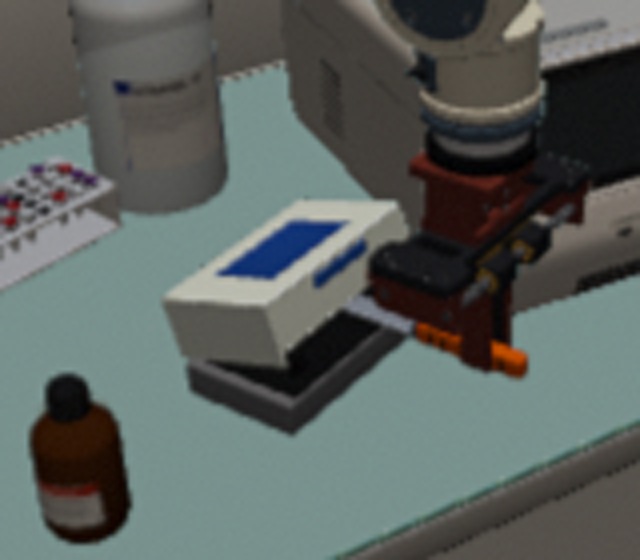

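View pics/s5_1.0.png

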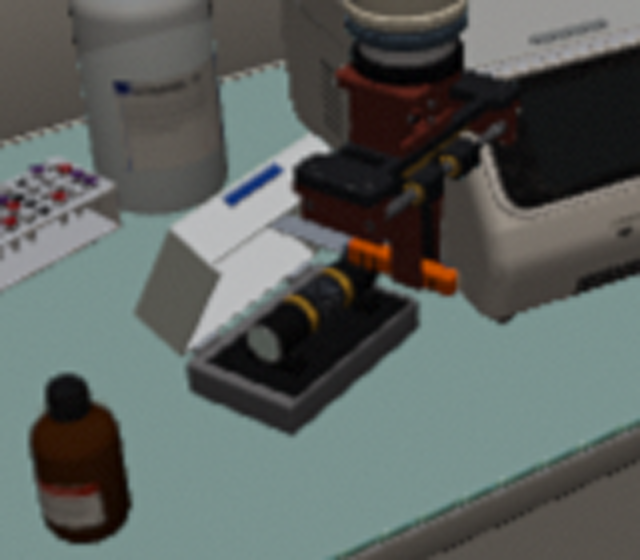

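The hood is up about 1 rad on the blade and the barrel is exposed. I'll lift a little more, lower the blade clear and withdraw it.

Run:
```python
from h import *
cy=np.deg2rad(23.5); c=np.array([.564,.345]); X=np.array([np.cos(cy),np.sin(cy)]); L=.1295
def go(tipx,ztop,v=0.12):
    p=c+X*(tipx-L); return movel([*p,ztop-.007],v=v,until_force=15)
th=1.12; cx=.050-(.098*np.cos(th)-.011*np.sin(th)); cz=.032+.098*np.sin(th)+.011*np.cos(th)
print(go(cx+.018,cz)); print(go(cx+.018,cz-.022)); print(go(-.08,cz-.022,.2))
print(get_time(),get_grip_width(),get_ft_force())
im=read_camera('scene'); cv2.imwrite(f'pics/s6.png',cv2.resize(im[150:290,190:350,::-1],None,fx=4,fy=4,interpolation=cv2.INTER_CUBIC))
T=wristT();np.save('w6T.npy',T);im=read_camera('wrist'); cv2.imwrite('pics/w6.png',im[:,:,::-1])
```

```text
False
False
False
14.2917 0.1575685398451433 [-0.37101474  0.66846591 -0.73007821]
```

View pics/s6.png

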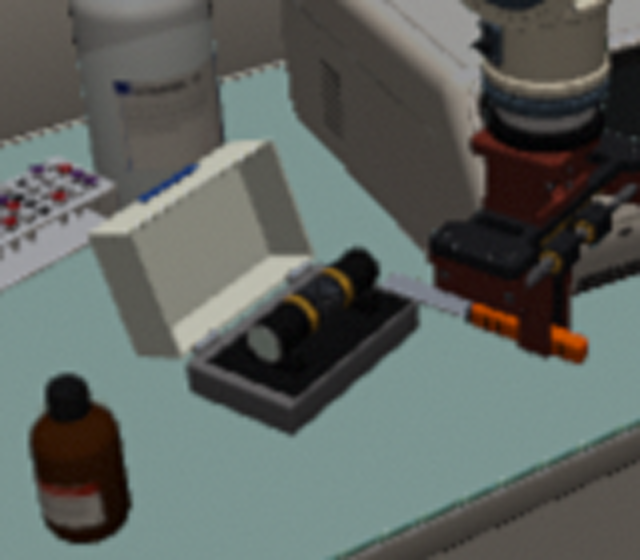

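The hood is open against its stop side and the blade is clear. I'll lay the opener back where it lay.

Run:
```python
from h import *
oy=np.deg2rad(76.3); M=down(oy-np.pi/2); p=np.array([.39898,.28343])
move_pose([*p,0.095],R2q(M))
print(movel([*p,0.0036],v=0.10,until_force=6), get_tcp_pos(),get_ft_force())
command_gripper(0.5); print(get_time(),get_grip_width())
movel([*p,0.09],v=0.2)
# view pose over the case
cy=np.deg2rad(23.5); c=np.array([.564,.345]); X=np.array([np.cos(cy),np.sin(cy)])
b=c-.010*X
Y=np.array([-X[1],X[0]])
# tool x along case x; choose yaw cy (camera at tool -y = +Y*?)
M2=down(cy); print('tool y',M2[:,1])
q=b-Y*0.10
for yw in (cy,cy-np.pi): print(inverse_kinematics([*b,0.05],R2q(down(yw))))
```

```text
True [0.39812387 0.28286699 0.00349049] [-0.39402058 -1.03516921  2.37266641]
16.8167 0.4992543685136228
tool y [ 0.39874907 -0.91706007  0.        ]
[ 5.32830872e-01  6.79419712e-01  1.65332417e+00 -4.44089210e-16
  8.08848774e-01  1.22678497e-01]
None
```

Run:
```python
from h import *
cy=np.deg2rad(23.5); c=np.array([.564,.345]); X=np.array([np.cos(cy),np.sin(cy)]); b=c-.010*X
move_pose([*b,0.20],R2q(down(cy))); print(get_time())
T=wristT();np.save('w7T.npy',T);im=read_camera('wrist'); cv2.imwrite('pics/w7.png',im[:,:,::-1])
im=read_camera('scene'); cv2.imwrite(f'pics/s7.png',cv2.resize(im[150:290,190:350,::-1],None,fx=4,fy=4,interpolation=cv2.INTER_CUBIC))
```

```text
18.2167
```

View pics/w7.png

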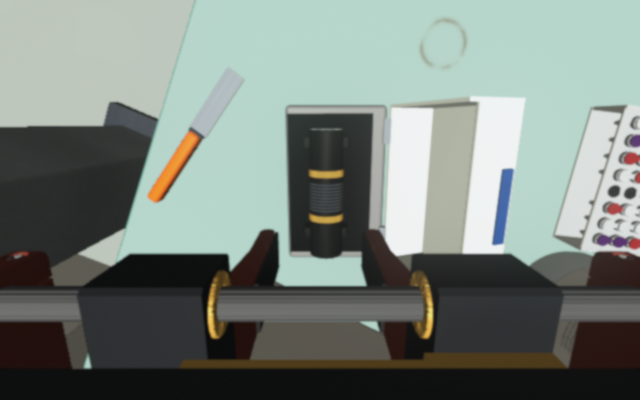

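View pics/s7.png

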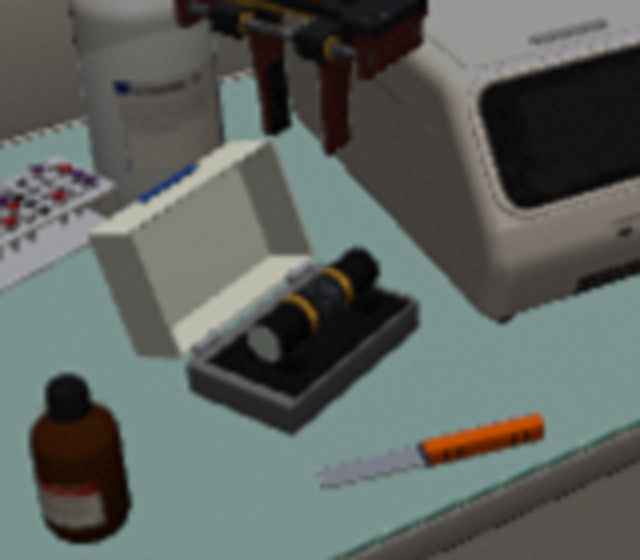

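The wrist view shows the hood fully open, the opener flat on the worktop and the barrel upright in the picture. Its brass rings are at (326,173) and (326,218), its edges at u = 308 and 345.

Run:
```python
from h import *
T=np.load('w7T.npy'); t=cv2.imread('pics/w7.png'); hsv=cv2.cvtColor(t,cv2.COLOR_BGR2HSV)
m=cv2.inRange(hsv,(12,90,90),(28,255,255)); m[:150]=0;m[240:]=0;m[:,:300]=0;m[:,350:]=0
n,l,s,c=cv2.connectedComponentsWithStats(m); W=[]
cy=np.deg2rad(23.5); cc=np.array([.564,.345]); X=np.array([np.cos(cy),np.sin(cy)]);Y=np.array([-X[1],X[0]])
for i in range(1,n):
    if s[i,4]>40:
        x0,y0,w,h=s[i,:4]; print(s[i],c[i]); 
        # silhouette centre in u; top line of ring at z=.072
        W.append(onz('wrist',x0+(w-1)/2,c[i][1],.070,T)); print(W[-1], (W[-1][:2]-cc)@X,(W[-1][:2]-cc)@Y)
mid=(W[0]+W[1])/2; d=W[0]-W[1]; print('mid',mid,'yaw',np.degrees(np.arctan2(d[1],d[0]))%180, np.linalg.norm(d))
for v in (129,258): 
    w=onz('wrist',326,v,.070,T); print((w[:2]-cc)@X,(w[:2]-cc)@Y)
for v in (143,244): 
    w=onz('wrist',326,v,.056,T); print('end56',(w[:2]-cc)@X,(w[:2]-cc)@Y)
# base corners at z=.030
for p in ((286,108),(385,106),(289,256)):
    w=onz('wrist',*p,.030,T); print('base',(w[:2]-cc)@X,(w[:2]-cc)@Y)
```

```text
[309 170  35   9 278] [325.88489209 173.96043165]
[0.54974064 0.3609466  0.07      ] -0.006717993226742624 0.020309897147341723
[309 214  34  10 260] [325.49615385 218.74230769]
[0.56613541 0.32236305 0.07      ] -0.0070681645313918386 -0.021610940170413723
mid [0.55793803 0.34165482 0.07      ] yaw 113.02141053173193 0.04192229981005714
-0.006825374983703081 0.05968979806972513
-0.006496819932074374 -0.06080055100748708
end56 -0.006617913861543928 0.04687577754665037
end56 -0.0063485232568092605 -0.051917310070477174
base -0.04537979467829481 0.07900878736721159
base 0.0509463290864144 0.08067919214124111
base -0.04624495910072553 -0.07579281848901398
```

Run:
```python
from h import *
cy=np.deg2rad(23.2); b=[.5576,.3416]
command_gripper(0.6)
move_pose([*b,0.11],R2q(down(cy)))
print(movel([*b,0.038],v=0.08,until_force=6), get_tcp_pos(),get_ft_force())
command_gripper(0.0); print(get_time(),get_grip_width()*88,get_ft_force(),get_tcp_pos())
print(movel([*b,0.16],v=0.12)); print(get_time(),get_grip_width()*88,get_ft_force())
T=wristT();np.save('w8T.npy',T);im=read_camera('wrist'); cv2.imwrite('pics/w8.png',im[:,:,::-1])
```

```text
False [0.55797915 0.34181734 0.03843372] [ 0.51979812 -0.44813103  0.62363386]
20.6667 31.17637821293556 [-0.10194071 -0.06553668  3.00302747] [0.55780308 0.34171732 0.03839455]
False
21.8333 31.341099238275206 [-0.88518742 -0.29088306 -1.06903956]
```

View pics/w8.png

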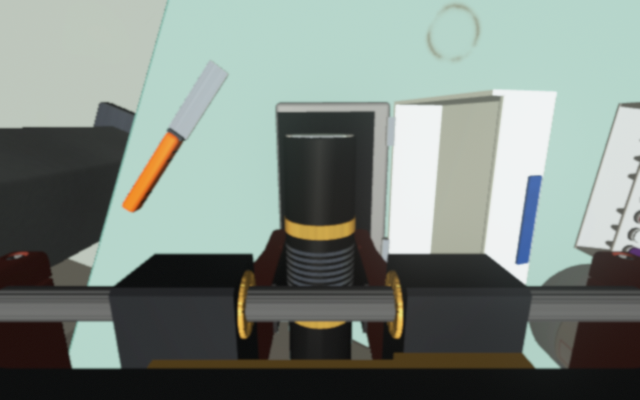

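The barrel is gripped (31 mm) and clear of the saddles. I'll check its axial centring in the grip and carry it high on the robot's side to a spot where the wrist camera sees the V-block.

Run:
```python
from h import *
T=np.load('w8T.npy'); tc=np.array(get_tcp_pos()); M=q2R(get_ee_rot())
w=onz('wrist',320,135,tc[2]+.0336,T); print('far end in tool',(M.T@(w-tc)).round(4))
for v in (230,322.5): w=onz('wrist',320,v,tc[2]+.0336,T); print('ring in tool',(M.T@(w-tc)).round(4))
movel([.43,.27,.30],v=0.25)
move_pose([.43,.03,.36],R2q(down(np.deg2rad(-38)))); print(get_time())
move_pose([.415,-.16,.27],R2q(down(np.deg2rad(-100)))); print(get_time(),get_joint_pos(),get_grip_width()*88)
T=wristT();np.save('w9T.npy',T);im=read_camera('wrist'); cv2.imwrite('pics/w9.png',im[:,:,::-1])
```

```text
far end in tool [ 0.0005 -0.0604 -0.0336]
ring in tool [ 0.0005 -0.0215 -0.0336]
ring in tool [ 0.0005  0.0223 -0.0336]
23.8167
24.6667 [-3.92687184e-01  9.10647890e-02  1.96170545e+00  5.66289014e-04
  1.08893265e+00  1.34889916e+00] 31.40310385813703
```

View pics/w9.png

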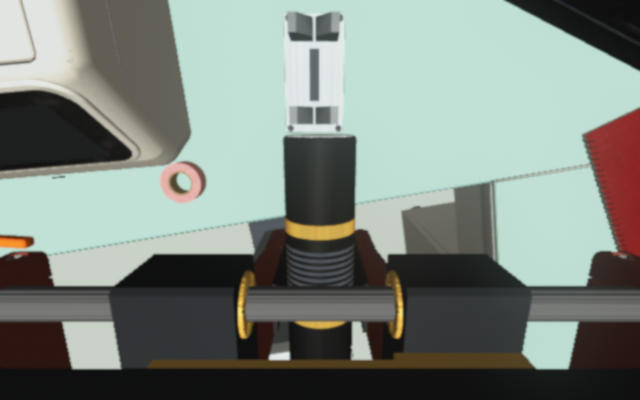

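The barrel is centred in the grip within about 0.5 mm. The V-block is fully visible ahead at (314,72) and the tape is at (183,182). I'll enlarge the V-block.

Run:
```python
import cv2
t=cv2.imread('pics/w9.png')[0:140,270:360]
cv2.imwrite('pics/w9c.png',cv2.resize(t,None,fx=4.2857,fy=4.2857,interpolation=cv2.INTER_CUBIC)[:600])
```

```text
(no output)
```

View pics/w9c.png

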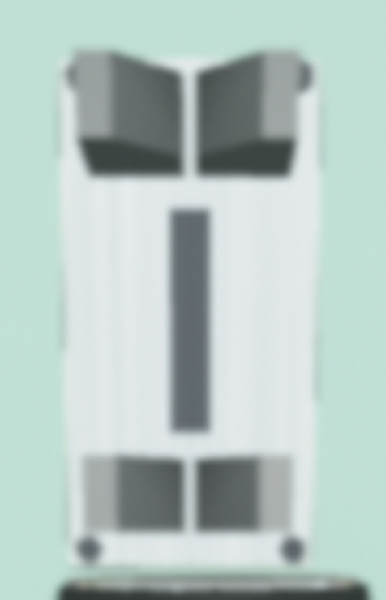

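Run:
```python
from h import *
T=np.load('w9T.npy'); g=lambda X,Y:((X+.5)/4.2857-.5+270,(Y+.5)/4.2857-.5)
far=[(76,51),(301,51),(297.5,138),(79.5,138)]; near=[(84,457),(292,457),(293,530),(84,530)]
F=np.array([onz('wrist',*g(*p),.048,T)[:2] for p in far]);N=np.array([onz('wrist',*g(*p),.048,T)[:2] for p in near])
for A in (F,N): print(A.round(4).tolist(),[np.linalg.norm(A[i]-A[(i+1)%4]).round(4) for i in range(4)],A.mean(0))
d=F.mean(0)-N.mean(0);print('sep',np.linalg.norm(d),'(96) yaw',np.degrees(np.arctan2(d[1],d[0])),'centre',(F.mean(0)+N.mean(0))/2)
# painted strip on plate z=.008
S=np.array([onz('wrist',*g(*p),.008,T)[:2] for p in ((190.5,209),(189.5,432))]);d=S[0]-S[1];print(S,np.linalg.norm(d),np.degrees(np.arctan2(d[1],d[0])),S.mean(0))
P=np.array([onz('wrist',*g(*p),.008,T)[:2] for p in ((189.5,563),)]);print('plate near edge',P)
# top view cross-check: uprights in topd crop (z=.048) 
f=lambda X,Y:((X+.5)/5-.5+330,(Y+.5)/5-.5+130)
A=np.array([onz('top',*f(*p),.048)[:2] for p in ((302,289),(388,296),(387,330),(303,316))])
B=np.array([onz('top',*f(*p),.048)[:2] for p in ((289,425),(374,434),(371,465),(286,456))])
print(A.mean(0),B.mean(0),(A.mean(0)+B.mean(0))/2)
A=np.array([onz('top',*f(*p),.008)[:2] for p in ((335,340),(328,420))]);print('strip top',A,A.mean(0))
```

```text
[[0.5987, -0.1554], [0.5892, -0.2104], [0.5699, -0.2064], [0.5793, -0.1525]] [np.float64(0.0558), np.float64(0.0197), np.float64(0.0548), np.float64(0.0196)] [ 0.58427619 -0.1811743 ]
[[0.5036, -0.1388], [0.4942, -0.193], [0.4757, -0.1903], [0.4852, -0.1351]] [np.float64(0.055), np.float64(0.0188), np.float64(0.056), np.float64(0.0188)] [ 0.48968068 -0.16429524]
sep 0.09608961517094887 (96) yaw -10.117040979198444 centre [ 0.53697844 -0.17273477]
[[ 0.56641125 -0.17779038]
 [ 0.50762266 -0.1670679 ]] 0.05975842922384545 -10.336583279698146 [ 0.53701695 -0.17242914]
plate near edge [[ 0.47098792 -0.1605636 ]]
[ 0.58450743 -0.17808519] [ 0.48943911 -0.16267669] [ 0.53697327 -0.17038094]
strip top [[ 0.5667988  -0.17725473]
 [ 0.50992304 -0.16929587]] [ 0.53836092 -0.1732753 ]
```

Both views agree: the centre is at (0.537, -0.1726) and the yaw is -10.15°. The uprights come out 96.1 mm apart, against 96 mm given. I'll move above the seat and lower with a guard.

```bash
cat >> h.py <<'E'
def ft(n=8):
    F=[];Q=[]
    for _ in range(n): F.append(get_ft_force());Q.append(get_ft_torque());wait(0.02)
    return np.mean(F,0),np.mean(Q,0)
VY=np.deg2rad(-10.15); VX=np.array([np.cos(VY),np.sin(VY)]);VN=np.array([-VX[1],VX[0]]); VC=np.array([.537,-.1726])
E
python3 - <<'E'
from h import *
q=R2q(down(VY-np.pi/2))
move_pose([*VC,.12],q); movel([*VC,.05],v=.1); wait(.2)
F0,Q0=ft(15); np.save('F0.npy',np.r_[F0,Q0]); print('free',F0.round(2),Q0.round(3),get_time(),get_tcp_pos())
print(movel([*VC,.0345],v=.03,until_force=4)); wait(.15)
F,Q=ft(); print(get_tcp_pos(),(F-F0).round(2),'VX,VN',((F-F0)[:2]@VX).round(2),((F-F0)[:2]@VN).round(2),(Q-Q0).round(3),get_time())
E
```

```text
free [-0.31 -0.09 -1.63] [ 0.039  0.022 -0.009] 26.8167 [ 0.53707914 -0.17260281  0.05017337]
True
[ 0.53661702 -0.17257679  0.03435945] [-0.24  0.23  6.74] VX,VN -0.28 0.18 [0.021 0.081 0.008] 27.625
```

Contact came exactly at the predicted seat height (0.0344), with almost no lateral force. Next I'll press down in small steps to about 12.5 N.

Run:
```python
from h import *
F0=np.load('F0.npy'); z=get_tcp_pos()[2]; 
xy=np.array(get_tcp_pos()[:2])
for i in range(14):
    F,Q=ft(8); d=F-F0[:3]; print(round(z,5),np.round(get_tcp_pos(),5),d.round(2),'VX',(d[:2]@VX).round(2),'VN',(d[:2]@VN).round(2),(Q-F0[3:]).round(3),round(get_time(),2))
    if d[2]>11.9: break
    z-=.0002 if d[2]<10 else .0001
    movel([*VC,z],v=.02); wait(.1)
im=read_camera('scene'); cv2.imwrite('pics/s10.png',cv2.resize(im[140:240,330:470,::-1],None,fx=5,fy=5,interpolation=cv2.INTER_CUBIC))
im=read_camera('top'); cv2.imwrite('pics/t10.png',im[:,:,::-1])
T=wristT();np.save('w10T.npy',T);im=read_camera('wrist'); cv2.imwrite('pics/w10.png',im[:,:,::-1])
```

```text
0.03436 [ 0.53661 -0.17256  0.03436] [-0.   -0.08  6.63] VX 0.01 VN -0.08 [0.019 0.083 0.022] 27.76
0.03416 [ 0.53657 -0.17255  0.03433] [-2.42  0.22  8.02] VX -2.43 VN -0.21 [0.066 0.447 0.035] 28.24
0.03396 [ 0.53659 -0.17256  0.03433] [-3.24  0.64  9.88] VX -3.3 VN 0.06 [0.132 0.534 0.029] 28.73
0.03376 [ 0.53659 -0.17255  0.03431] [-3.48  0.88 11.83] VX -3.58 VN 0.26 [0.149 0.641 0.031] 29.21
0.03366 [ 0.53662 -0.1726   0.03433] [-4.08  0.65 13.01] VX -4.14 VN -0.08 [0.166 0.682 0.027] 29.69
```

View pics/s10.png

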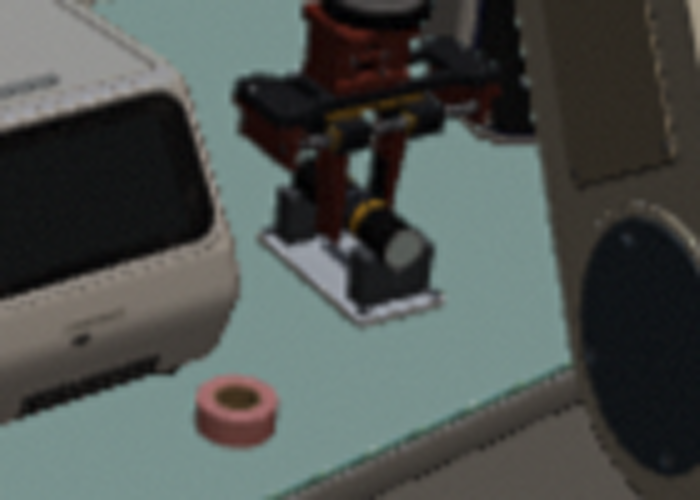

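View pics/t10.png

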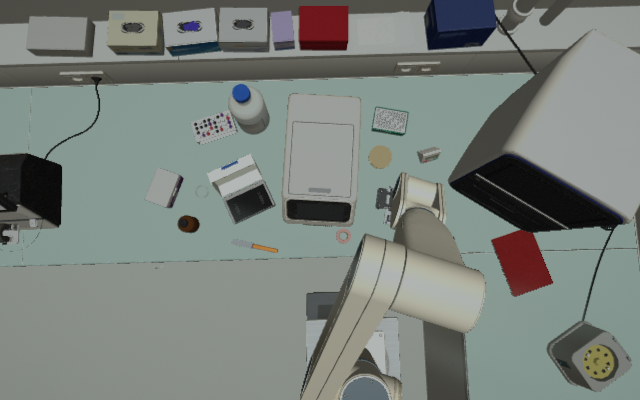

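View pics/w10.png

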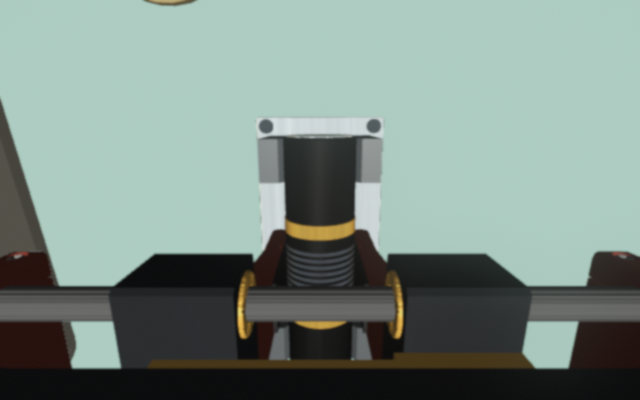

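The pictures show the barrel lying in both V uprights and the fingers in the gap. The tape, dishes, timer and bottle are where they were, the hood is open and the opener is on the worktop. The -4 N along the groove is friction from a 0.4 mm offset in my target, so I'll relax that and check the centring.

Run:
```python
from h import *
T=np.load('w10T.npy')
e=onz('wrist',320,136,.066,T)[:2]; pl=onz('wrist',320,118.5,.008,T)[:2]; print('barrel end->',(e-VC)@VX,'plate end',(pl-VC)@VX,'diff(8mm ideal)',(pl-e)@VX)
l,r=onz('wrist',258,160,.048,T)[:2],onz('wrist',381.5,160,.048,T)[:2]; m=(l+r)/2; bl,br=onz('wrist',285.5,200,.052,T)[:2],onz('wrist',355,200,.052,T)[:2]; print('uprights mid VN',(m-VC)@VN,'barrel VN',((bl+br)/2-VC)@VN, np.linalg.norm(l-r))
F0=np.load('F0.npy'); z=.03366
xy=np.array([.537,-.1726])
for k in range(4):
    F,_=ft(8); d=F-F0[:3]; 
    fx=d[:2]@VX
    if abs(fx)<1: break
    xy=xy+VX*np.clip(fx*.0001,-.0004,.0004); movel([*xy,z],v=.02); wait(.15)
    F,Q=ft(8); d=F-F0[:3]; print(xy,d.round(2),(d[:2]@VX).round(2),(d[:2]@VN).round(2),(Q-F0[3:]).round(3),np.round(get_tcp_pos(),5),round(get_time(),2))
```

```text
barrel end-> 0.06021245677635735 plate end 0.06731335817618295 diff(8mm ideal) 0.007100901399825592
uprights mid VN 0.00018258255474095115 barrel VN -4.6834025268546484e-05 0.05642641778767726
[ 0.5366118 -0.1725305] [-2.93  0.78 11.48] -3.02 0.26 [0.155 0.484 0.003] [ 0.53664 -0.17256  0.03434] 30.51
[ 0.53631776 -0.17247786] [-2.05  0.73 10.96] -2.15 0.36 [0.181 0.376 0.004] [ 0.53664 -0.17256  0.03433] 31.18
[ 0.53607445 -0.1724343 ] [-0.97  0.63  9.87] -1.07 0.45 [0.173 0.222 0.023] [ 0.53661 -0.17257  0.03434] 31.84
[ 0.53593596 -0.17240951] [-0.74  0.67  9.47] -0.85 0.53 [ 0.16   0.148 -0.   ] [ 0.53661 -0.17257  0.03432] 32.51
```

Run:
```python
from h import *
F0=np.load('F0.npy'); z=.03366; xy=np.array([.53593596,-.17240951])
for k in range(6):
    z-=.00015; xy=xy-VX*.00004; movel([*xy,z],v=.02); wait(.2)
    F,Q=ft(10); d=F-F0[:3]; print(round(z,5),d.round(2),'raw',F[2].round(2),(d[:2]@VX).round(2),(d[:2]@VN).round(2),(Q-F0[3:]).round(3),np.round(get_tcp_pos(),5),round(get_time(),2))
    if d[2]>12.6: break
wait(1.0); F,Q=ft(20); print('after 1s',(F-F0[:3]).round(2),'raw',F.round(2),get_grip_width()*88,get_time())
```

```text
0.03351 [-1.06  0.98 10.95] raw 9.32 -1.22 0.77 [0.192 0.21  0.016] [ 0.5366  -0.17256  0.03432] 33.12
0.03336 [-1.29  1.18 12.34] raw 10.71 -1.48 0.93 [0.22  0.253 0.004] [ 0.53662 -0.17258  0.03433] 33.74
0.03321 [-1.77  1.15 13.73] raw 12.1 -1.94 0.82 [0.236 0.329 0.013] [ 0.53659 -0.17259  0.03429] 34.36
after 1s [-1.65  1.36 13.85] raw [-1.97  1.27 12.22] 31.678497614599486 35.6917
```

The press is steady: 13.9 N of contact force, or 12.2 N net of the barrel's weight. I'll hand the job in.

Run:
```python
from h import *
print(job_done(),get_time(),get_ft_force())
```

```text
the job is handed in; nothing more can be done
the job is handed in; nothing more can be done
```

I levered the hood fully open with the opener's blade and laid the opener back flat where it started. I then moved the barrel to the V-block, and the arm is still holding it pressed into the seat. The job was handed in at about 36 s of the 72 s allowed.

**Last checks:**
- **Press force:** contact force was 13.9 N, or 12.2 N net of the barrel's weight, steady over the last second.
- **Seating:** the barrel made contact at the predicted seat height. The sideways force across the groove was only about 1 N, so both flanks carry load.
- **Centring:** it is within about 1 mm along the groove and 0.3 mm across it. About 2 N of friction along the groove remains.
- **Scene:** the pictures show the hood open, the opener on the worktop, and the tape, bottle, dishes and timer where they were.

**Disagreements:** measured lengths differed from the given sizes by up to about 3 mm, apart from the first rough V-block plate outline. That was up to 9 mm short, and I replaced it with a closer wrist-camera measurement. No check failed. I tried to read the force once more after handing in, but no reading came back.

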